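Unclip trimmer cutter bits for inspection under the bench magnifier

TASK

The sole trimmer's cutter bits are due for inspection. Swing the bench magnifier well aside, clear of the shallow inspection tray, then pull every cutter bit out of the sprung clip strip, one at a time, and lay it flat on the floor of the tray (not on another bit or on the rim); leave the plain round gauge bar clipped in the strip and the other things on the table where they are. When all the bits lie in the tray, swing the magnifier back so that its lens is centred over the tray, and leave it there.

Things in the scene. Friction and masses are not known exactly. Their poses are not given: they have to be found in the camera images.
- clip_strip: Clip strip, fixed: grey base plate 110 x 244 x 6 mm, long along its y, origin at the centre of its underside. Two rails along y (12 mm wide, at x = -34 and +34 mm, tops 28 mm above the table). Bits lie across both rails, along x, in five clip places at y = -100, -50, 0, 50, 100 mm. At each rail a pair of sprung jaws (tops 52 mm above the table) closes over the bit.
- strip_mid (a point): Centre of the middle clip place, 36 mm above the table like every clipped bit's centre; axes of the strip. Between the rails (x = -28 to +28 mm) there are no jaws: both sides of a bit are open to the fingers down to the base plate, 34 mm to the next bit. A straight pull upwards of about 10 to 18 N frees a bit within 10 mm.
- bit0: Cutter bit (may be absent): dark square middle 40 x 16 x 16 mm with bright round ends 16 mm in diameter, 84 mm long, plus a 10 mm pointed fluted nose at +x; 56 to 112 g. Origin at its centre; x along its length. Lying, its centre is 8 mm above what it lies on. Starts in any place of the clip strip, level.
- bit1: Cutter bit (may be absent): dark square middle 40 x 16 x 16 mm with bright round ends 16 mm in diameter, 84 mm long, plus a 10 mm pointed fluted nose at +x; 56 to 112 g. Origin at its centre; x along its length. Lying, its centre is 8 mm above what it lies on. Starts in any place of the clip strip, level.
- bit2: Cutter bit (may be absent): dark square middle 40 x 16 x 16 mm with bright round ends 16 mm in diameter, 84 mm long, plus a 10 mm pointed fluted nose at +x; 56 to 112 g. Origin at its centre; x along its length. Lying, its centre is 8 mm above what it lies on. Starts in any place of the clip strip, level.
- bit3: Cutter bit (may be absent): dark square middle 40 x 16 x 16 mm with bright round ends 16 mm in diameter, 84 mm long, plus a 10 mm pointed fluted nose at +x; 56 to 112 g. Origin at its centre; x along its length. Lying, its centre is 8 mm above what it lies on. Starts in any place of the clip strip, level.
- gauge_bar: Plain round bright steel bar 84 x 16 mm with two dark rings and no square middle, clipped in one place of the strip like the bits; stays there. Origin at its centre; x along its length.
- tray_center (a point): Centre of the floor (4 mm above the table) of the inspection tray, a shallow aluminium tray with a black mat, fixed to the table: inside 130 mm along this frame's x and 186 mm along its y, walls 4 mm thick, rim 12 mm above the table. x points to the magnifier's post, whose axis is 190 mm away.
- pivot (a point): Point on the upright axis of the magnifier's post (fixed; 18 mm pillar on a round 100 mm base), 150 mm above the table, level with the arm. Post and hub reach 170 mm up.
- lens (a point): Centre of the round lens (ring 100 mm over all, 10 mm thick, mid-height 150 mm above the table), at the end of the swing arm, 190 mm from the pivot.
- swing_pin (a point): Black upright pin, 14 mm in diameter, for moving the arm by hand; it stands on the arm 120 mm from the pivot, on the line from the pivot to the lens. The point is on its axis 180 mm above the table; the pin's top is at 197 mm, the arm's top (from which it rises) at 156 mm.
- swing_arm (a joint): Swing arm about the post's upright axis, rad, -0.45 to 1.7; grows clockwise seen from above. Near 0 the lens is on the robot's side of the post; growing moves it to the robot's left. Friction (about 2 N at the pin) holds it where it is left; no spring. It starts partly over the tray; only growing, to 0.8 rad or more past the tray, takes it clear.
- paste_jar: Bystander: paste jar 69 x 69 x 73 mm, origin at the centre of its underside.
- nail_tin: Bystander: round open tin of tacks 73 x 73 x 24 mm, origin at the centre of its underside.
Mind the look-alikes: they are no part of the job. What is shaped like the bit2 but orange is not meant.

How it is judged:
By the outcome, as a careful person would: the job done as asked, in the order asked, and still so for the second after the job is handed in, with the robot touching nothing.
Of bit0, bit1, bit2, bit3 only 3 to 4 are there at a start; the rules pass over those that are not, and their reading is None.
At some moment in a run one of bit0, bit1, bit2, bit3 may be knocked a few centimetres aside while the robot is not near it.
Once in a run the grip may slacken for a moment while it holds something.
It also fails if it takes over 210 s, if anything falls off the work surface, if the arm or the gripper's body presses on something with over 40 N, if the wrist force passes 120 N, or if a joint passes its speed limit or range.

ROBOT

A 6-joint arm with a two-finger parallel gripper is mounted at the origin on a cart in front of the work surface, level with it; the furniture and walls round the work are solid. World frame = base frame: x ahead of the robot, y to its left, z up, the work surface at z = 0. Lengths are in m, angles in rad, forces in N, time in s.
With the tool pointing down it reaches from about 0.3 to 0.85 m from the base axis. Payload 5.4 kg.
Tool frame: the origin (TCP) lies at the very end of the fingers, on their centre line; the grasp point (between the pads) lies 19 mm behind it; z points along the fingers, y is the line along which they close (so a half turn about z gives the same grasp; the last joint's range is limited). The gripper opens to 85 mm and grips with 20 to 120 N. Pads are 22 mm wide; open, the fingers measure 114 mm over their backs; the gripper's body (76 mm by 85 mm) begins 54 mm behind the grasp point. The pads swing forward as they close: fully open they stand 13 mm farther back than shut.
Start: joints at [1.054, 0.158, 1.597, -0, 1.386, -0.21], TCP at [0.174, 0.548, 0.231] pointing down, gripper open.
Joint ranges: [-2.91, 2.91], [-0.94, 2.29], [0.18, 2.7], [-1.29, 4.43], [0.17, 2.64], [-3, 3]. Speed limits (rad/s): [2.57, 2.57, 3.14, 3.14, 3.14, 3.14].

INTERFACE

Orientations are given as a rotation vector (axis times angle).
In Python, from rig import arm gives the robot as it stands. The module is installed in compiled form; this text tells all that it offers.
- The arm moves only by the tool carry_out, never from a script. Its arguments are lists of equal length, an entry for each row: "slide": the shift along the tool's x, y, z as a fraction of full scale, a list of three; "twist": the turn, a rotation vector about the tool's x, y, z as a fraction of full scale, a list of three; "claw": the opening, from 0 (shut) to 1 (fully open). In form: {"slide": [[x, y, z], ...], "twist": [[ax, ay, az], ...], "claw": [claw, ...]}. A call has exactly 10 rows; each row is the pose to reach, as a shift and turn from the pose commanded when the call began, along the tool's axes at that moment, turning the shorter way round; what a row does not reach only later rows make up. Full scale, the value 1, is 0.25 m for a shift and 2 pi rad for a turn. A row lasts 1/10 s, in which the tool goes at most 50 mm and 8.59 degrees, less where a joint would pass 70% of its speed; a pose out of reach is approached as far as the arm can. A call with a number of a shift or a turn outside -1 to 1 is refused whole. A call with a gripper value outside its range is refused whole. The fingers move at their own pace and stop on an object; "grip_force" is the grip in N (left out, the last holds). Time passes only in rows, so rows that repeat a pose let the fingers close, or fill a call up. It gives the time, the measured TCP pose, the force, the opening and the grip force at its end, in the units of the state.
- arm.read_state(): the state, without advancing time (a new reading comes with each control period).
- arm.grab_frame(name): name is "scene" or "top"; returns (picture, depth): 480x640x3 uint8, red, green, blue; 480x640 float32, m along the optical axis (not along the pixel's ray), 0 where there is no reading.
- arm.camera_model(name): a dict with "K" (3x3 intrinsics, pixels), "pose" (4x4, takes a point from camera to world coordinates). Camera axes: x right, y down, z forward; pixel columns grow to the right and rows downward; lengths in m; the calibration is good to about 2 mm. A picture is of the moment at which its call begins. camera_model takes no time and is no camera call.
- arm.job_done(): hands the job in; it is judged then, once.
Trained networks look in the newest picture that a camera, given by its name, has taken for a name from the list of things; names that differ only in an ending like _2 or _b are one class to them, and where a whole thing is asked for, a point or a joint stands for the part that bears it (a point fixed in the world has none). Each returns a list of dicts, best first, with "score" (0 to 1); they miss things now and then, are a little off and sometimes report something else, mostly with a low value. They report only what shows in the picture. A call takes as long as a camera call. They do not tell look-alikes from the thing itself.
- arm.regions_of(camera, thing): "mask" (480x640 bool, what is visible of it).
- arm.mark_of(camera, thing): "position" ([x, y, z] in m, in the coordinates of the camera as it stood for that picture, good to about 4 mm: a listed point, or the origin of a listed thing).
The state is a dict: "time_s": time; "joint_positions": joint angles; "dq": joint speeds; "effort": joint torques, N m; "ee_pos": TCP position; "tcp_rot": TCP orientation; "ft_force": force on the tool from outside, world axes, zero at the start; "moment": the same for the moment, N m; "opening": opening from 0.0 (shut) to 1.0 (fully open); "finger_force": force on a finger pad.
Only numpy, scipy, OpenCV 4.12 (cv2) and the standard library are available. Lean on these libraries where they do the work, as an engineer would, in place of code of your own. Each camera call takes 0.05 s, during which the arm holds its last target. There are 200 camera calls.

## Working session

There is one attempt and no reset: what is moved stays moved. The work goes in short steps, Python scripts to look and compute and a tool call to move; the robot and the scene stay as the last step left them, time stands still between calls to the robot, and variables do not carry over. Pictures are saved under pics/ and viewed, at most 14 in all, crops included, and the job is handed in when it is done.

Besides the shell and the picture viewer there is one more tool, called by a JSON object that holds its "name" and its "arguments", one argument or row to a line. carry_out: Moves the arm, as the interface text tells. Its arguments: {"type":"object","properties":{"slide":{"type":"array","items":{"type":"array","items":{"type":"number"}}},"twist":{"type":"array","items":{"type":"array","items":{"type":"number"}}},"claw":{"type":"array","items":{"type":"number"}},"grip_force":{"type":"number"}},"required":["slide","twist","claw"]}

```bash
mkdir -p pics
cat > h.py <<'E'
from rig import arm
import numpy as np, cv2
from scipy.spatial.transform import Rotation as R
def grab(cam,name=None):
    p,d=arm.grab_frame(cam)
    if name: cv2.imwrite('pics/'+name,p[:,:,::-1])
    return p,d
def w(cam,pos):
    T=np.array(arm.camera_model(cam)['pose']); return (T@np.r_[pos,1])[:3]
def mark(cam,t,n=5):
    return [(round(m['score'],2),w(cam,m['position']).round(4).tolist()) for m in arm.mark_of(cam,t)[:n]]
def proj(cam,P):
    m=arm.camera_model(cam); q=np.linalg.inv(m['pose'])@np.r_[P,1]; k=np.array(m['K'])@q[:3]; return (k[:2]/k[2]).round(1)
def unp(cam,d,u,v):
    m=arm.camera_model(cam); z=d[int(v),int(u)]; return w(cam,np.linalg.inv(m['K'])@np.r_[u,v,1]*z)
def rel(P,R0,Pt):  # tool shift fraction
    return (R.from_rotvec(R0).inv().apply(np.array(Pt)-P)/.25).round(4)
E
python3 - <<'E'
from h import *
s=arm.read_state(); print(s)
for c in ['scene','top']:
    p,d=grab(c,c+'0.png')
    print(c,np.array(arm.camera_model(c)['pose']).round(3).tolist(), arm.camera_model(c)['K'])
    for t in ['strip_mid','clip_strip','bit0','gauge_bar','tray_center','pivot','lens','swing_pin','paste_jar','nail_tin']:
        print(t,mark(c,t))
E
```

```text
{'time_s': 0.0, 'joint_positions': array([ 1.05388822e+00,  1.59042833e-01,  1.59824070e+00,  1.71649441e-05,
        1.38620050e+00, -2.10093987e-01]), 'dq': array([ 2.38656308e-04, -1.29452935e-03, -1.68652317e-04, -1.46760404e-03,
        8.26454163e-04,  4.15721738e-05]), 'effort': array([ 1.03678242e-04, -3.96004879e+01, -3.31425834e+01, -2.69743778e-04,
        8.46196781e-03, -2.58293602e-05]), 'ee_pos': array([0.17337115, 0.5476094 , 0.23031615]), 'tcp_rot': array([-4.79953954e-01, -3.10401628e+00,  2.76680321e-03]), 'ft_force': array([-0.57735071, -0.26226765,  0.26171246]), 'moment': array([-0.02279698, -0.00592337,  0.01096286]), 'finger_force': 0.0, 'opening': 0.9992897428657805}
scene [[0.895, -0.193, 0.402, 0.163], [-0.445, -0.363, 0.818, -0.932], [-0.012, -0.912, -0.411, 0.555], [0.0, 0.0, 0.0, 1.0]] [[558.49546211   0.         320.86841073]
 [  0.         558.49546211 246.20043238]
 [  0.           0.           1.        ]]
strip_mid [(0.7, [0.547, -0.2671, 0.038])]
clip_strip [(0.67, [0.6692, -0.0921, 0.0009]), (0.4, [0.5473, -0.2702, 0.0336]), (0.37, [0.7251, -0.142
[... 897 characters left out ...]

clip_strip [(0.6, [0.5476, -0.2685, 0.0041]), (0.37, [0.5513, -0.3667, 0.0364])]
bit0 [(0.84, [0.5399, -0.2192, 0.039]), (0.8, [0.552, -0.3658, 0.0355]), (0.73, [0.5421, -0.2697, 0.0356]), (0.67, [0.3551, -0.0004, 0.0108])]
gauge_bar [(0.64, [0.7028, 0.1255, 0.1533]), (0.49, [0.5434, -0.3185, 0.0369])]
tray_center [(0.69, [0.5188, 0.0899, 0.0009]), (0.16, [0.5866, 0.1037, 0.1818])]
pivot [(0.91, [0.704, 0.1297, 0.1542])]
lens [(0.8, [0.5162, 0.0924, 0.1507])]
swing_pin [(0.95, [0.5858, 0.1018, 0.1781]), (0.52, [0.5421, -0.2194, 0.0405])]
paste_jar [(0.64, [0.7302, -0.1428, 0.0005])]
nail_tin [(0.59, [0.6714, -0.096, -0.0028]), (0.43, [0.5449, -0.2647, 0.0359]), (0.2, [0.54, -0.27, 0.0392])]
```

View pics/top0.png

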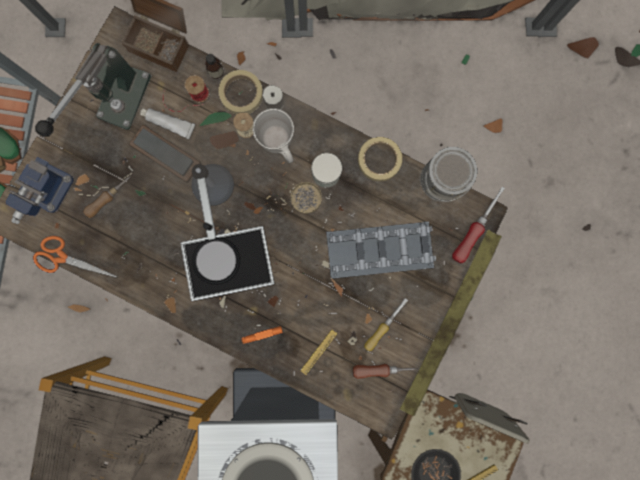

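View pics/scene0.png

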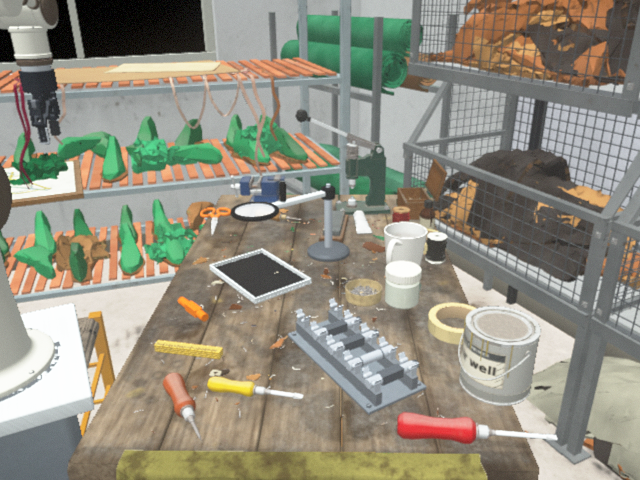

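```bash
python3 -c "
import cv2
a=cv2.imread('pics/top0.png')[240:480,350:510]
a=cv2.resize(a,None,fx=2.5,fy=2.5,interpolation=cv2.INTER_CUBIC)
cv2.imwrite('pics/crop0.png',a)"
```

```text
(no output)
```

View pics/crop0.png

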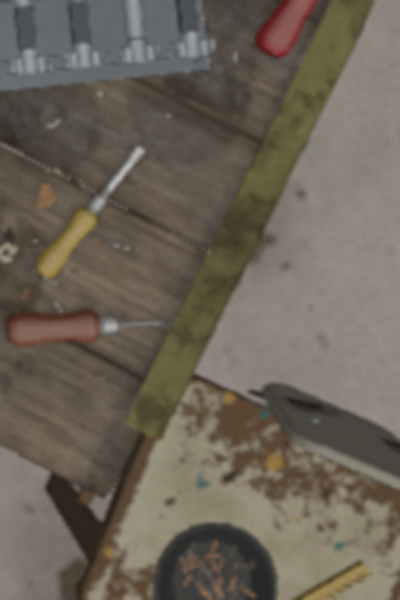

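The first crop missed the strip, so I'm re-cropping. The overview shows the strip at (380,250), the tray at (228,263), and the orange decoy at (262,335), which I won't touch.

Run:
```python
from h import *
p,d=grab('top')
a=cv2.resize(p[210:290,320:445,::-1],None,fx=6,fy=6,interpolation=cv2.INTER_CUBIC); cv2.imwrite('pics/crop1.png',a)
m=arm.camera_model('top'); K=np.array(m['K']);T=np.array(m['pose'])
v,u=np.mgrid[:480,:640]
P=np.stack([(u-K[0,2])/K[0,0]*d,(v-K[1,2])/K[1,1]*d,d],-1)@T[:3,:3].T+T[:3,3]
np.save('P.npy',P)
print('table z',np.median(P[300:320,200:240,2]))
def rect(mask,n):
    pts=P[mask][:,:2]; r=cv2.minAreaRect((pts*1000).astype(np.float32)); print(n,mask.sum(),r)
reg=(u>320)&(u<445)&(v>210)&(v<290)
rect(reg&(P[...,2]>.003)&(P[...,2]<.015)&(abs(P[...,0]-.545)<.08),'plate')
# tray: dark mat + rim
g=p.max(-1)
reg=(u>170)&(u<285)&(v>220)&(v<308)
# mat black
mk=(reg&(g<45)&(P[...,2]<.03)).astype(np.uint8)
n,l,s,c=cv2.connectedComponentsWithStats(mk); i=1+s[1:,4].argmax(); rect(l==i,'mat')
for t in ['clip_strip']:
    for r in arm.regions_of('top',t)[:1]:
        rect(r['mask']&(P[...,2]<.06),'clipmask'); 
print({t:mark('top',t,4) for t in ['bit0','gauge_bar','lens','swing_pin','pivot','tray_center']})
```

```text
table z -0.0009454794361312135
plate 2601 ((545.5226440429688, -277.2475891113281), (293.9124450683594, 159.12847900390625), 89.90339660644531)
mat 2138 ((516.0345458984375, 88.96732330322266), (121.6888198852539, 177.13023376464844), 10.860081672668457)
clipmask 3768 ((544.6312255859375, -271.3081970214844), (112.45262145996094, 249.52816772460938), 5.041959285736084)
{'bit0': [(0.59, [0.5514, -0.3666, 0.0356]), (0.56, [0.5423, -0.2199, 0.0384]), (0.54, [0.3513, -0.0014, 0.01]), (0.51, [0.5412, -0.2721, 0.0338])], 'gauge_bar': [(0.63, [0.5468, -0.3172, 0.037]), (0.29, [0.5402, -0.2636, 0.0358])], 'lens': [(0.9, [0.5167, 0.0931, 0.1493])], 'swing_pin': [(0.77, [0.5882, 0.1055, 0.1761])], 'pivot': [(0.84, [0.7008, 0.1258, 0.1519])], 'tray_center': [(0.88, [0.5145, 0.089, 0.0085])]}
```

View pics/crop1.png

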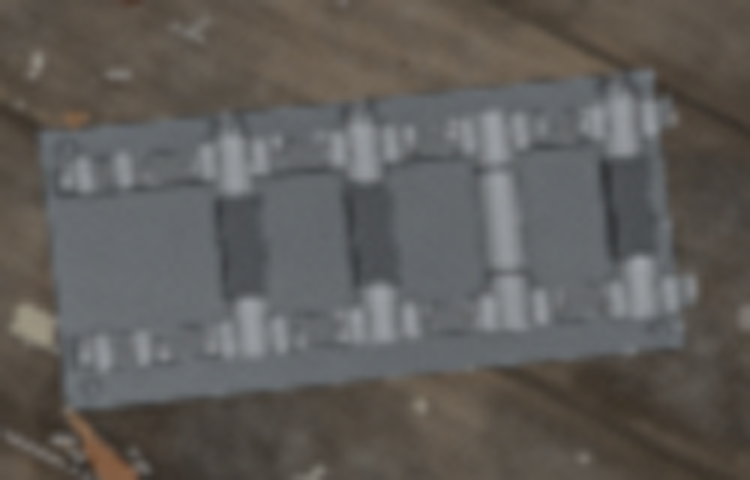

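The crop shows an empty place at far left, then bits at crop (242,250), (372,235) and (630,210). The gauge bar with its rings is at (502,220). Confusables are the gauge bar at top-image (404,247) and the orange look-alike at (262,335), neither of which is wanted. So there are three bits, at strip places y = +50, 0 and -100.

First I'll move the magnifier.

```bash
cat >> h.py <<'E'
import sys
def Rdown(yaw):
    y=np.array([np.cos(yaw),np.sin(yaw),0]); z=np.array([0,0,-1.]); return R.from_matrix(np.c_[np.cross(y,z),y,z])
def plan(*wps,cmd=None):
    """wps: x,y,z,yaw_deg of tool y; prints slide / twist"""
    s=arm.read_state(); P0=s['ee_pos']; R0=R.from_rotvec(s['tcp_rot'])
    y=R0.as_matrix()[:,1]; print('t',round(s['time_s'],2),'at',P0.round(4),'yaw',round(np.degrees(np.arctan2(y[1],y[0])),1),'F',s['ft_force'].round(1),'op',round(s['opening'],3),'ff',round(s['finger_force'],1))
    for a in wps:
        print((R0.inv().apply(np.array(a[:3])-P0)/.25).round(3).tolist(), ((R0.inv()*Rdown(np.radians(a[3]))).as_rotvec()/2/np.pi).round(4).tolist())
piv=np.array([.7020,.1258])
def pin(th,z=.165): # th: arm angle, tool y tangential
    return [*(piv+.12*np.array([-np.cos(th),np.sin(th)])),z,90-np.degrees(th)]
E
python3 -c "
from h import *
plan([.38,.38,.29,85],[*pin(-.175)[:2],.27,100])"
```

```text
t 1.5 at [0.1736 0.5482 0.2313] yaw 72.4 F [-0.6 -0.1 -0.5] op 0.998 ff 0.0
[-0.99, -0.392, -0.235] [0.0, 0.0, -0.0349]
[-2.1, -1.195, -0.155] [0.0, 0.0, -0.0766]
```

{"name": "carry_out", "arguments": {
  "slide": [
    [-0.1,-0.04,-0.1],
    [-0.25,-0.1,-0.2],
    [-0.4,-0.16,-0.235],
    [-0.55,-0.22,-0.235],
    [-0.7,-0.28,-0.235],
    [-0.85,-0.34,-0.235],
    [-0.99,-0.39,-0.235],
    [-0.99,-0.39,-0.235],
    [-0.99,-0.39,-0.235],
    [-0.99,-0.39,-0.235]
  ],
  "twist": [
    [0,0,-0.01],
    [0,0,-0.02],
    [0,0,-0.03],
    [0,0,-0.035],
    [0,0,-0.035],
    [0,0,-0.035],
    [0,0,-0.035],
    [0,0,-0.035],
    [0,0,-0.035],
    [0,0,-0.035]
  ],
  "claw": [1,1,1,1,1,1,1,1,1,1],
  "grip_force": 30
}}

```text
time_s: 2.5
ee_pos: [0.3794, 0.381, 0.2901]
tcp_rot: [-0.135, -3.138, -0.0]
ft_force: [-0.3, -0.2, -0.6]
opening: 1.003
finger_force: 0.0
```

```bash
python3 -c "
from h import *
a=pin(-.175);plan([*a[:2],.27,100],[*a[:2],.2,100])"
```

```text
t 2.5 at [0.3794 0.381  0.2901] yaw 85.1 F [-0.3 -0.2 -0.6] op 1.003 ff 0.0
[-0.909, -1.03, 0.08] [0.0, -0.0001, -0.0415]
[-0.91, -1.03, 0.36] [0.0, -0.0001, -0.0415]
```

{"name": "carry_out", "arguments": {
  "slide": [
    [-0.12,-0.14,0],
    [-0.24,-0.28,0.02],
    [-0.36,-0.42,0.04],
    [-0.5,-0.56,0.06],
    [-0.62,-0.7,0.08],
    [-0.74,-0.84,0.08],
    [-0.86,-0.95,0.08],
    [-0.91,-0.99,0.08],
    [-0.91,-0.99,0.08],
    [-0.91,-0.99,0.08]
  ],
  "twist": [
    [0,0,-0.01],
    [0,0,-0.02],
    [0,0,-0.03],
    [0,0,-0.0415],
    [0,0,-0.0415],
    [0,0,-0.0415],
    [0,0,-0.0415],
    [0,0,-0.0415],
    [0,0,-0.0415],
    [0,0,-0.0415]
  ],
  "claw": [1,1,1,1,1,1,1,1,1,1]
}}

```text
time_s: 3.5
ee_pos: [0.5846, 0.1158, 0.2699]
tcp_rot: [0.275, -3.129, -0.001]
ft_force: [0.4, 0.4, 0.0]
opening: 1.003
finger_force: 0.0
```

```bash
python3 -c "
from h import *
grab('scene','s1.png');print(mark('scene','swing_pin'),mark('scene','lens'))
a=pin(-.175);plan([*a[:2],.166,100])"
```

```text
[(0.86, [0.5818, 0.1093, 0.1819])] [(0.92, [0.5121, 0.0913, 0.149])]
t 3.65 at [0.5845 0.1159 0.2703] yaw 100.1 F [ 0.9 -0.4 -0. ] op 1.002 ff 0.0
[0.01, -0.043, 0.417] [0.0001, 0.0, 0.0003]
```

View pics/s1.png

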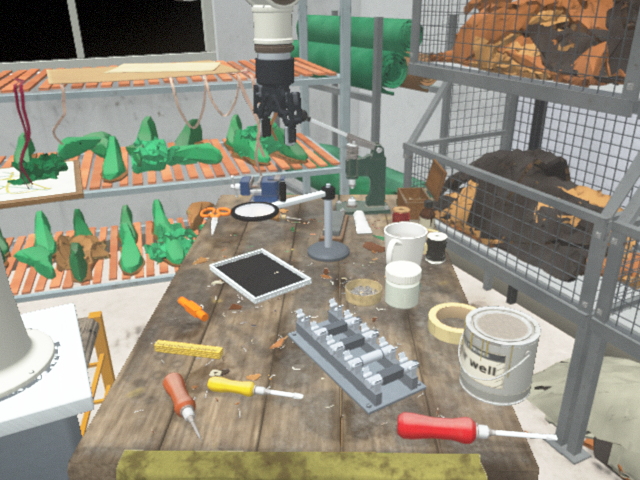

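The gripper hangs above the arm at (275,110) and the magnifier hasn't moved. I'm descending onto the pin.

{"name": "carry_out", "arguments": {
  "slide": [
    [0,-0.04,0.06],
    [0,-0.04,0.12],
    [0,-0.04,0.18],
    [0,-0.04,0.24],
    [0,-0.04,0.3],
    [0,-0.04,0.35],
    [0,-0.04,0.4],
    [0,-0.04,0.417],
    [0,-0.04,0.417],
    [0,-0.04,0.417]
  ],
  "twist": [
    [0,0,0],
    [0,0,0],
    [0,0,0],
    [0,0,0],
    [0,0,0],
    [0,0,0],
    [0,0,0],
    [0,0,0],
    [0,0,0],
    [0,0,0]
  ],
  "claw": [1,1,1,1,1,1,1,1,1,1]
}}

```text
time_s: 4.65
ee_pos: [0.5875, 0.1043, 0.1664]
tcp_rot: [-0.273, 3.129, -0.0]
ft_force: [-0.0, 0.8, 0.0]
opening: 1.003
finger_force: 0.0
```

{"name": "carry_out", "arguments": {
  "slide": [
    [0,0,0],
    [0,0,0],
    [0,0,0],
    [0,0,0],
    [0,0,0],
    [0,0,0],
    [0,0,0],
    [0,0,0],
    [0,0,0],
    [0,0,0]
  ],
  "twist": [
    [0,0,0],
    [0,0,0],
    [0,0,0],
    [0,0,0],
    [0,0,0],
    [0,0,0],
    [0,0,0],
    [0,0,0],
    [0,0,0],
    [0,0,0]
  ],
  "claw": [0.5,0.3,0.2,0.1,0,0,0,0,0,0],
  "grip_force": 25
}}

```text
time_s: 5.65
ee_pos: [0.5871, 0.1044, 0.166]
tcp_rot: [-0.273, 3.13, 0.0]
ft_force: [-0.9, 0.0, 1.9]
opening: 0.15
finger_force: 25.3
```

```bash
python3 -c "
from h import *
z=arm.read_state()['ee_pos'][2]
plan(*[pin(t,z) for t in np.arange(-.175,.96,.11)])"
```

```text
t 5.65 at [0.5871 0.1044 0.166 ] yaw 100.0 F [-0.9  0.   1.9] op 0.15 ff 25.3
[0.012, 0.004, -0.0] [0.0, 0.0, -0.0002]
[0.01, 0.057, 0.0] [0.0, 0.0, 0.0173]
[0.001, 0.109, 0.0] [0.0, 0.0, 0.0348]
[-0.013, 0.16, 0.0] [0.0, 0.0, 0.0523]
[-0.033, 0.209, 0.0] [0.0, 0.0, 0.0699]
[-0.058, 0.255, 0.0] [0.0, 0.0, 0.0874]
[-0.088, 0.299, 0.0] [0.0, 0.0, 0.1049]
[-0.123, 0.339, 0.0] [0.0, 0.0, 0.1224]
[-0.161, 0.375, 0.0] [0.0, 0.0, 0.1399]
[-0.204, 0.406, 0.0] [0.0, 0.0, 0.1574]
[-0.249, 0.432, 0.0] [0.0, 0.0, 0.1749]
```

{"name": "carry_out", "arguments": {
  "slide": [
    [-0.002,0.05,0],
    [-0.011,0.102,0],
    [-0.024,0.152,0],
    [-0.044,0.2,0],
    [-0.068,0.245,0],
    [-0.098,0.288,0],
    [-0.132,0.327,0],
    [-0.169,0.362,0],
    [-0.21,0.392,0],
    [-0.254,0.417,0]
  ],
  "twist": [
    [0,0,0.0175],
    [0,0,0.035],
    [0,0,0.0525],
    [0,0,0.07],
    [0,0,0.0875],
    [0,0,0.105],
    [0,0,0.1225],
    [0,0,0.14],
    [0,0,0.1575],
    [0,0,0.175]
  ],
  "claw": [0,0,0,0,0,0,0,0,0,0]
}}

```text
time_s: 6.65
ee_pos: [0.63, 0.2207, 0.166]
tcp_rot: [-1.405, -2.804, -0.002]
ft_force: [-6.8, 6.5, 6.2]
opening: 0.156
finger_force: 24.4
```

```bash
python3 -c "
from h import *
for c in ['top','scene']:
  grab(c); print(mark(c,'lens'),mark(c,'swing_pin'))
plan(pin(.925))"
```

```text
[(0.77, [0.5879, 0.2737, 0.1509]), (0.31, [0.7288, -0.1428, 0.0015])] [(0.78, [0.6286, 0.2203, 0.1784]), (0.49, [0.5837, 0.2752, 0.1482])]
[(0.72, [0.5841, 0.278, 0.1506])] [(0.8, [0.6304, 0.2251, 0.1819])]
t 6.95 at [0.6305 0.2211 0.166 ] yaw 37.0 F [-4.1  9.7  3.2] op 0.157 ff 25.1
[0.003, -0.001, 0.004] [0.0003, -0.0008, 0.0001]
```

Lens is at about (.586,.276), 1.1 rad clear of the tray. Now I release, rise, and go to the first bit.

{"name": "carry_out", "arguments": {
  "slide": [
    [0,0,0],
    [0,0,0],
    [0,0,0],
    [0,0,0],
    [0,0,-0.06],
    [0,0,-0.15],
    [0,0,-0.25],
    [0,0,-0.35],
    [0,0,-0.4],
    [0,0,-0.4]
  ],
  "twist": [
    [0,0,0],
    [0,0,0],
    [0,0,0],
    [0,0,0],
    [0,0,0],
    [0,0,0],
    [0,0,0],
    [0,0,0],
    [0,0,0],
    [0,0,0]
  ],
  "claw": [0.4,0.4,0.4,0.4,0.4,0.4,0.4,0.4,0.4,0.4]
}}

```text
time_s: 7.95
ee_pos: [0.6329, 0.2181, 0.2692]
tcp_rot: [1.401, 2.807, 0.005]
ft_force: [0.0, 0.8, 0.2]
opening: 0.402
finger_force: 0.0
```

```bash
cat >> h.py <<'E'
mid=np.array([.545,-.268]); sy=np.radians(5.04+90)
tc=np.array([.516,.089]); ty=np.radians(10.86+90)
def clip(d,z): return [*(mid+d*np.array([np.cos(sy),np.sin(sy)])),z,95.04]
def tray(d,z): return [*(tc+d*np.array([np.cos(ty),np.sin(ty)])),z,100.86]
E
python3 -c "
from h import *
plan([.58,.04,.25,70],clip(.05,.15))"
```

```text
t 7.95 at [0.6329 0.2181 0.2692] yaw 37.0 F [0.  0.8 0.2] op 0.402 ff 0.0
[-0.442, -0.598, 0.075] [0.0006, 0.0006, -0.0918]
[-1.171, -1.346, 0.473] [0.0005, 0.0008, -0.1613]
```

{"name": "carry_out", "arguments": {
  "slide": [
    [-0.11,-0.13,0],
    [-0.22,-0.26,0],
    [-0.33,-0.39,0],
    [-0.44,-0.52,0.02],
    [-0.55,-0.64,0.04],
    [-0.66,-0.77,0.06],
    [-0.78,-0.9,0.08],
    [-0.88,-1.0,0.1],
    [-0.88,-1.0,0.1],
    [-0.88,-1.0,0.1]
  ],
  "twist": [
    [0,0,-0.016],
    [0,0,-0.032],
    [0,0,-0.048],
    [0,0,-0.064],
    [0,0,-0.08],
    [0,0,-0.096],
    [0,0,-0.112],
    [0,0,-0.128],
    [0,0,-0.145],
    [0.0005,0.0008,-0.161]
  ],
  "claw": [0.4,0.4,0.4,0.4,0.4,0.4,0.4,0.4,0.4,0.4]
}}

```text
time_s: 8.95
ee_pos: [0.5628, -0.1092, 0.2389]
tcp_rot: [0.137, -3.13, -0.001]
ft_force: [0.3, -0.1, 0.3]
opening: 0.399
finger_force: 0.0
```

```bash
python3 -c "
from h import *
plan(clip(.05,.09))"
```

```text
t 8.95 at [ 0.5628 -0.1092  0.2389] yaw 95.0 F [ 0.3 -0.1  0.3] op 0.399 ff 0.0
[0.122, -0.427, 0.596] [0.0002, -0.0014, -0.0001]
```

{"name": "carry_out", "arguments": {
  "slide": [
    [0.03,-0.1,0.06],
    [0.06,-0.2,0.15],
    [0.09,-0.3,0.25],
    [0.12,-0.4,0.35],
    [0.122,-0.427,0.45],
    [0.122,-0.427,0.54],
    [0.122,-0.427,0.59],
    [0.122,-0.427,0.596],
    [0.122,-0.427,0.596],
    [0.122,-0.427,0.596]
  ],
  "twist": [
    [0,-0.0014,0],
    [0,-0.0014,0],
    [0,-0.0014,0],
    [0,-0.0014,0],
    [0,-0.0014,0],
    [0,-0.0014,0],
    [0,-0.0014,0],
    [0,-0.0014,0],
    [0,-0.0014,0],
    [0,-0.0014,0]
  ],
  "claw": [0.4,0.4,0.4,0.4,0.4,0.4,0.4,0.4,0.4,0.4]
}}

```text
time_s: 9.95
ee_pos: [0.5429, -0.2175, 0.0934]
tcp_rot: [-0.135, 3.134, -0.002]
ft_force: [-0.1, 0.4, 0.2]
opening: 0.401
finger_force: 0.0
```

```bash
python3 -c "
from h import *
p,d=grab('scene'); cv2.imwrite('pics/s2.png',cv2.resize(p[230:430,240:460,::-1],None,fx=3,fy=3,interpolation=cv2.INTER_CUBIC))
grab('top');print(mark('top','bit0'),mark('scene','bit0'))
plan(clip(.05,.029))"
```

```text
[(0.83, [0.5503, -0.367, 0.0373]), (0.65, [0.3544, 0.0014, 0.01]), (0.57, [0.5389, -0.2206, 0.0373]), (0.24, [0.5863, 0.2754, 0.1504])] [(0.95, [0.5526, -0.3648, 0.0349]), (0.84, [0.5403, -0.2138, 0.0391]), (0.82, [0.355, 0.0081, 0.0063]), (0.81, [0.5405, -0.2619, 0.0344])]
t 10.15 at [ 0.5426 -0.2175  0.093 ] yaw 94.9 F [ 0.1 -1.  -0.4] op 0.397 ff 0.0
[0.009, -0.002, 0.256] [-0.0002, 0.0007, -0.0003]
```

View pics/s2.png

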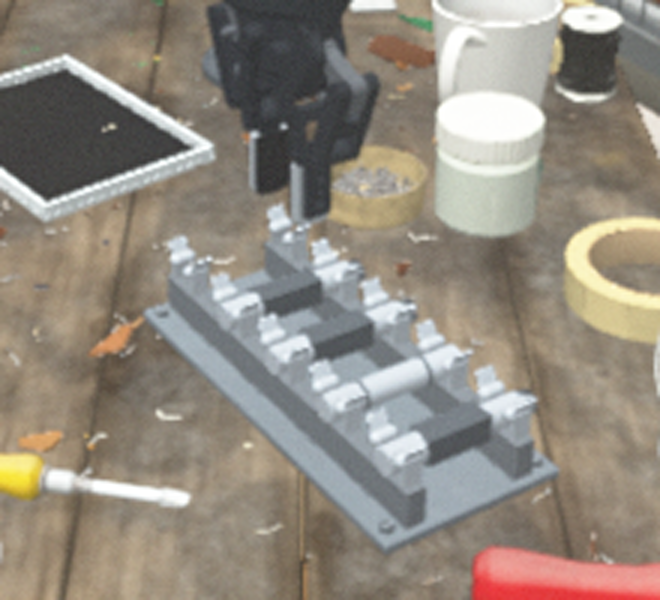

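The fingers at crop (295,190) are above the first bit at crop (285,290), aligned along the strip. I'm descending and gripping.

{"name": "carry_out", "arguments": {
  "slide": [
    [0.009,0,0.05],
    [0.009,0,0.1],
    [0.009,0,0.15],
    [0.009,0,0.2],
    [0.009,0,0.24],
    [0.009,0,0.256],
    [0.009,0,0.256],
    [0.009,0,0.256],
    [0.009,0,0.256],
    [0.009,0,0.256]
  ],
  "twist": [
    [0,0,0],
    [0,0,0],
    [0,0,0],
    [0,0,0],
    [0,0,0],
    [0,0,0],
    [0,0,0],
    [0,0,0],
    [0,0,0],
    [0,0,0]
  ],
  "claw": [0.4,0.4,0.4,0.4,0.4,0.4,0.4,0.4,0.4,0.4]
}}

```text
time_s: 11.15
ee_pos: [0.5404, -0.2177, 0.0286]
tcp_rot: [-0.135, 3.135, -0.001]
ft_force: [0.8, -0.0, -0.5]
opening: 0.399
finger_force: 0.0
```

{"name": "carry_out", "arguments": {
  "slide": [
    [0,0,0],
    [0,0,0],
    [0,0,0],
    [0,0,0],
    [0,0,0],
    [0,0,0],
    [0,0,0],
    [0,0,0],
    [0,0,0],
    [0,0,0]
  ],
  "twist": [
    [0,0,0],
    [0,0,0],
    [0,0,0],
    [0,0,0],
    [0,0,0],
    [0,0,0],
    [0,0,0],
    [0,0,0],
    [0,0,0],
    [0,0,0]
  ],
  "claw": [0.3,0.2,0.1,0,0,0,0,0,0,0],
  "grip_force": 80
}}

```text
time_s: 12.15
ee_pos: [0.5401, -0.2176, 0.0284]
tcp_rot: [-0.135, 3.135, -0.001]
ft_force: [-1.6, -0.2, 4.9]
opening: 0.162
finger_force: 79.2
```

{"name": "carry_out", "arguments": {
  "slide": [
    [0,0,-0.01],
    [0,0,-0.02],
    [0,0,-0.03],
    [0,0,-0.04],
    [0,0,-0.05],
    [0,0,-0.07],
    [0,0,-0.1],
    [0,0,-0.14],
    [0,0,-0.18],
    [0,0,-0.2]
  ],
  "twist": [
    [0,0,0],
    [0,0,0],
    [0,0,0],
    [0,0,0],
    [0,0,0],
    [0,0,0],
    [0,0,0],
    [0,0,0],
    [0,0,0],
    [0,0,0]
  ],
  "claw": [0,0,0,0,0,0,0,0,0,0]
}}

```text
time_s: 13.15
ee_pos: [0.5408, -0.2181, 0.0801]
tcp_rot: [-0.135, 3.133, -0.003]
ft_force: [0.7, 0.3, -0.5]
opening: 0.163
finger_force: 79.6
```

```bash
python3 -c "
from h import *
p,d=grab('scene'); cv2.imwrite('pics/s3.png',cv2.resize(p[180:430,240:460,::-1],None,fx=2.4,fy=2.4,interpolation=cv2.INTER_CUBIC))
plan(tray(.05,.13),tray(.05,.06))"
```

```text
t 13.2 at [ 0.541  -0.2182  0.0804] yaw 94.9 F [ 1.8  0.7 -0.8] op 0.161 ff 79.6
[0.014, 1.431, -0.202] [-0.0004, 0.0009, -0.0165]
[0.015, 1.432, 0.078] [-0.0004, 0.0009, -0.0165]
```

View pics/s3.png

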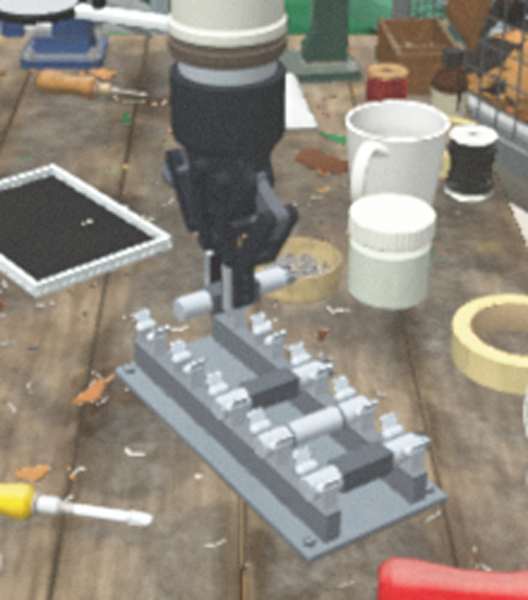

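The bit is held level at crop (230,290). Carrying it to the tray.

{"name": "carry_out", "arguments": {
  "slide": [
    [0,0.06,-0.08],
    [0,0.16,-0.12],
    [0,0.28,-0.12],
    [0.01,0.4,-0.12],
    [0.01,0.52,-0.12],
    [0.01,0.64,-0.12],
    [0.01,0.76,-0.12],
    [0.01,0.88,-0.12],
    [0.01,0.96,-0.12],
    [0.01,1.0,-0.12]
  ],
  "twist": [
    [0,0,0],
    [0,0,-0.004],
    [0,0,-0.008],
    [0,0,-0.012],
    [0,0,-0.0165],
    [0,0,-0.0165],
    [0,0,-0.0165],
    [0,0,-0.0165],
    [-0.0004,0.0009,-0.0165],
    [-0.0004,0.0009,-0.0165]
  ],
  "claw": [0,0,0,0,0,0,0,0,0,0]
}}

```text
time_s: 14.2
ee_pos: [0.5154, 0.033, 0.1078]
tcp_rot: [0.3, -3.124, -0.004]
ft_force: [0.0, -0.4, -1.0]
opening: 0.162
finger_force: 79.6
```

```bash
python3 -c "
from h import *
plan(tray(.05,.03),tray(.05,.007))"
```

```text
t 14.2 at [0.5154 0.033  0.1078] yaw 101.0 F [ 0.  -0.4 -1. ] op 0.162 ff 79.6
[-0.046, 0.419, 0.312] [0.0004, -0.0004, 0.0003]
[-0.046, 0.419, 0.404] [0.0004, -0.0004, 0.0003]
```

{"name": "carry_out", "arguments": {
  "slide": [
    [-0.01,0.1,0],
    [-0.02,0.2,0],
    [-0.03,0.3,0],
    [-0.04,0.4,0.02],
    [-0.046,0.419,0.1],
    [-0.046,0.419,0.18],
    [-0.046,0.419,0.25],
    [-0.046,0.419,0.3],
    [-0.046,0.419,0.312],
    [-0.046,0.419,0.312]
  ],
  "twist": [
    [0,0,0],
    [0,0,0],
    [0,0,0],
    [0,0,0],
    [0,0,0],
    [0,0,0],
    [0,0,0],
    [0,0,0],
    [0,0,0],
    [0,0,0]
  ],
  "claw": [0,0,0,0,0,0,0,0,0,0]
}}

```text
time_s: 15.2
ee_pos: [0.5071, 0.1363, 0.03]
tcp_rot: [0.296, -3.124, -0.003]
ft_force: [-0.4, -0.6, -0.5]
opening: 0.163
finger_force: 79.6
```

```bash
python3 -c "
from h import *
plan(tray(.05,.006))
p,d=grab('scene'); cv2.imwrite('pics/s4.png',cv2.resize(p[180:330,190:360,::-1],None,fx=3.5,fy=3.5,interpolation=cv2.INTER_CUBIC))"
```

```text
t 15.2 at [0.5071 0.1363 0.03  ] yaw 100.8 F [-0.4 -0.6 -0.5] op 0.163 ff 79.6
[0.001, 0.007, 0.096] [0.0003, -0.0005, -0.0001]
```

View pics/s4.png

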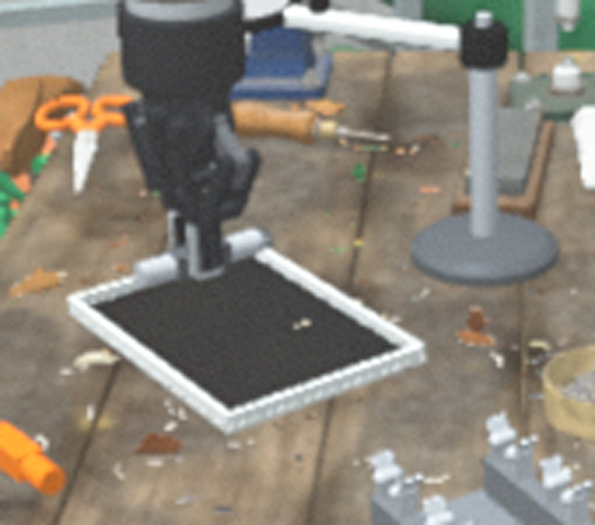

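The bit at crop (203,255) is just above the tray's far part and level. Lowering and releasing.

{"name": "carry_out", "arguments": {
  "slide": [
    [0,0,0.03],
    [0,0,0.05],
    [0,0,0.07],
    [0,0,0.085],
    [0,0,0.096],
    [0,0,0.096],
    [0,0,0.096],
    [0,0,0.096],
    [0,0,0.096],
    [0,0,0.096]
  ],
  "twist": [
    [0,0,0],
    [0,0,0],
    [0,0,0],
    [0,0,0],
    [0,0,0],
    [0,0,0],
    [0,0,0],
    [0,0,0],
    [0,0,0],
    [0,0,0]
  ],
  "claw": [0,0,0,0,0,0,0,0,0,0]
}}

```text
time_s: 16.25
ee_pos: [0.5072, 0.1366, 0.0063]
tcp_rot: [0.297, -3.125, -0.003]
ft_force: [0.2, -0.1, -1.0]
opening: 0.161
finger_force: 79.6
```

{"name": "carry_out", "arguments": {
  "slide": [
    [0,0,0],
    [0,0,0],
    [0,0,0],
    [0,0,0],
    [0,0,-0.04],
    [0,0,-0.1],
    [0,0,-0.18],
    [0,0,-0.26],
    [0,0,-0.34],
    [0,0,-0.38]
  ],
  "twist": [
    [0,0,0],
    [0,0,0],
    [0,0,0],
    [0,0,0],
    [0,0,0],
    [0,0,0],
    [0,0,0],
    [0,0,0],
    [0,0,0],
    [0,0,0]
  ],
  "claw": [0.25,0.35,0.35,0.35,0.35,0.35,0.35,0.35,0.4,0.4]
}}

```text
time_s: 17.25
ee_pos: [0.509, 0.1366, 0.1045]
tcp_rot: [-0.297, 3.125, 0.003]
ft_force: [-0.2, -0.4, 0.3]
opening: 0.4
finger_force: 0.0
```

```bash
python3 -c "
from h import *
for c in ['top','scene']:
  grab(c); print(mark(c,'bit0',6))
plan(clip(0,.11),clip(0,.029))"
```

```text
[(0.74, [0.5534, -0.3666, 0.0372]), (0.68, [0.5427, -0.272, 0.0384]), (0.66, [0.508, 0.1345, 0.013]), (0.51, [0.3552, 0.0014, 0.0097])]
[(0.96, [0.5507, -0.3663, 0.0354]), (0.91, [0.5428, -0.2638, 0.0352]), (0.89, [0.508, 0.14, 0.0115]), (0.78, [0.3536, 0.0088, 0.0085]), (0.18, [0.5839, 0.2739, 0.1486])]
t 17.45 at [0.5071 0.1365 0.101 ] yaw 100.9 F [ 1.2  0.3 -1. ] op 0.399 ff 0.0
[0.156, -1.617, -0.039] [0.0003, -0.0004, 0.0162]
[0.155, -1.618, 0.285] [0.0003, -0.0004, 0.0162]
```

Bit 1 is in the tray at (.508,.137,.012). Next is the bit in the middle place.

{"name": "carry_out", "arguments": {
  "slide": [
    [0.01,-0.08,-0.03],
    [0.02,-0.2,-0.04],
    [0.03,-0.32,-0.04],
    [0.04,-0.44,-0.04],
    [0.05,-0.56,-0.04],
    [0.06,-0.68,-0.04],
    [0.07,-0.8,-0.04],
    [0.08,-0.92,-0.04],
    [0.09,-1.0,-0.04],
    [0.09,-1.0,-0.04]
  ],
  "twist": [
    [0,0,0],
    [0,0,0.004],
    [0,0,0.008],
    [0,0,0.012],
    [0,0,0.0162],
    [0,0,0.0162],
    [0,0,0.0162],
    [0,0,0.0162],
    [0.0003,-0.0004,0.0162],
    [0.0003,-0.0004,0.0162]
  ],
  "claw": [0.4,0.4,0.4,0.4,0.4,0.4,0.4,0.4,0.4,0.4]
}}

```text
time_s: 18.45
ee_pos: [0.5317, -0.1153, 0.1094]
tcp_rot: [0.133, -3.137, -0.001]
ft_force: [0.2, 0.5, 0.3]
opening: 0.401
finger_force: 0.0
```

```bash
python3 -c "
from h import *
plan(clip(0,.08),clip(0,.029))"
```

```text
t 18.45 at [ 0.5317 -0.1153  0.1094] yaw 94.9 F [0.2 0.5 0.3] op 0.401 ff 0.0
[-0.001, -0.613, 0.117] [0.0001, -0.0003, -0.0005]
[-0.002, -0.613, 0.321] [0.0001, -0.0003, -0.0005]
```

{"name": "carry_out", "arguments": {
  "slide": [
    [0,-0.1,0],
    [0,-0.2,0],
    [0,-0.3,0],
    [0,-0.4,0],
    [0,-0.5,0],
    [0,-0.58,0],
    [0,-0.613,0.03],
    [0,-0.613,0.08],
    [0,-0.613,0.117],
    [0,-0.613,0.117]
  ],
  "twist": [
    [0,0,0],
    [0,0,0],
    [0,0,0],
    [0,0,0],
    [0,0,0],
    [0,0,0],
    [0,0,0],
    [0,0,0],
    [0,0,0],
    [0,0,0]
  ],
  "claw": [0.4,0.4,0.4,0.4,0.4,0.4,0.4,0.4,0.4,0.4]
}}

```text
time_s: 19.45
ee_pos: [0.5442, -0.2636, 0.0783]
tcp_rot: [0.139, -3.134, -0.006]
ft_force: [0.2, -0.3, -0.0]
opening: 0.402
finger_force: 0.0
```

{"name": "carry_out", "arguments": {
  "slide": [
    [0,0,0.05],
    [0,0,0.1],
    [0,0,0.15],
    [0,0,0.19],
    [0,0,0.204],
    [0,0,0.204],
    [0,0,0.204],
    [0,0,0.204],
    [0,0,0.204],
    [0,0,0.204]
  ],
  "twist": [
    [0,0,0],
    [0,0,0],
    [0,0,0],
    [0,0,0],
    [0,0,0],
    [0,0,0],
    [0,0,0],
    [0,0,0],
    [0,0,0],
    [0,0,0]
  ],
  "claw": [0.4,0.4,0.4,0.4,0.4,0.4,0.4,0.4,0.4,0.4]
}}

```text
time_s: 20.45
ee_pos: [0.546, -0.2662, 0.0308]
tcp_rot: [-0.138, 3.138, -0.001]
ft_force: [-0.6, 0.3, -0.5]
opening: 0.403
finger_force: 0.0
```

```bash
python3 -c "
from h import *
plan(clip(0,.029))"
```

```text
t 20.45 at [ 0.546  -0.2662  0.0308] yaw 95.0 F [-0.6  0.3 -0.5] op 0.403 ff 0.0
[0.005, -0.007, 0.007] [-0.0001, 0.0001, -0.0]
```

{"name": "carry_out", "arguments": {
  "slide": [
    [0.003,-0.006,0.008],
    [0.003,-0.006,0.008],
    [0.003,-0.006,0.008],
    [0.003,-0.006,0.008],
    [0.003,-0.006,0.008],
    [0.003,-0.006,0.008],
    [0.003,-0.006,0.008],
    [0.003,-0.006,0.008],
    [0.003,-0.006,0.008],
    [0.003,-0.006,0.008]
  ],
  "twist": [
    [0,0,0],
    [0,0,0],
    [0,0,0],
    [0,0,0],
    [0,0,0],
    [0,0,0],
    [0,0,0],
    [0,0,0],
    [0,0,0],
    [0,0,0]
  ],
  "claw": [0.4,0.3,0.2,0.1,0,0,0,0,0,0],
  "grip_force": 80
}}

```text
time_s: 21.45
ee_pos: [0.5451, -0.2675, 0.0284]
tcp_rot: [0.138, -3.138, -0.0]
ft_force: [-3.0, 1.2, 4.0]
opening: 0.16
finger_force: 79.2
```

{"name": "carry_out", "arguments": {
  "slide": [
    [0,0,-0.01],
    [0,0,-0.02],
    [0,0,-0.03],
    [0,0,-0.04],
    [0,0,-0.05],
    [0,0,-0.07],
    [0,0,-0.12],
    [0,0,-0.18],
    [0,0,-0.25],
    [0,0,-0.3]
  ],
  "twist": [
    [0,0,0],
    [0,0,0],
    [0,0,0],
    [0,0,0],
    [0,0,0],
    [0,0,0],
    [0,0,0],
    [0,0,0],
    [0,0,0],
    [0,0,0]
  ],
  "claw": [0,0,0,0,0,0,0,0,0,0]
}}

```text
time_s: 22.45
ee_pos: [0.5464, -0.2685, 0.1067]
tcp_rot: [-0.138, 3.135, -0.004]
ft_force: [1.1, 0.2, -0.9]
opening: 0.159
finger_force: 79.8
```

```bash
python3 -c "
from h import *
for c in ['top','scene']:
  grab(c); print(mark(c,'bit0',6))
plan(tray(0,.105))"
```

```text
[(0.85, [0.5048, 0.1727, 0.0126]), (0.78, [0.3545, 0.0013, 0.0092])]
[(0.86, [0.5447, -0.2653, 0.1125]), (0.68, [0.553, -0.3643, 0.0345]), (0.61, [0.3528, 0.0081, 0.0074]), (0.57, [0.5047, 0.1762, 0.0108])]
t 22.65 at [ 0.5454 -0.2677  0.1039] yaw 95.0 F [-1.1 -0.4 -1.4] op 0.158 ff 79.8
[-0.008, 1.432, -0.005] [-0.0001, 0.0001, -0.0162]
```

The first bit was knocked about 37 mm towards the tray wall. I'll place this one at the centre, then check that one.

{"name": "carry_out", "arguments": {
  "slide": [
    [0,0.1,0],
    [0,0.2,0],
    [0,0.3,0],
    [0,0.42,0],
    [0,0.54,0],
    [0,0.66,0],
    [0,0.78,0],
    [0,0.9,0],
    [0,1.0,0],
    [0,1.0,0]
  ],
  "twist": [
    [0,0,0],
    [0,0,-0.004],
    [0,0,-0.008],
    [0,0,-0.012],
    [0,0,-0.0162],
    [0,0,-0.0162],
    [0,0,-0.0162],
    [0,0,-0.0162],
    [0,0,-0.0162],
    [0,0,-0.0162]
  ],
  "claw": [0,0,0,0,0,0,0,0,0,0]
}}

```text
time_s: 23.65
ee_pos: [0.5217, -0.0155, 0.102]
tcp_rot: [0.302, -3.124, -0.003]
ft_force: [-0.3, 0.1, -1.4]
opening: 0.163
finger_force: 79.8
```

```bash
python3 -c "
from h import *
p,d=grab('top');cv2.imwrite('pics/t5.png',cv2.resize(p[210:310,170:290,::-1],None,fx=5,fy=5,interpolation=cv2.INTER_CUBIC))
plan(tray(0,.03),tray(0,.006))"
```

```text
t 23.7 at [ 0.5223 -0.0171  0.1023] yaw 101.0 F [ 0.6  0.3 -0.8] op 0.161 ff 79.8
[-0.057, 0.421, 0.29] [0.0002, -0.0003, 0.0004]
[-0.057, 0.421, 0.386] [0.0002, -0.0003, 0.0004]
```

View pics/t5.png

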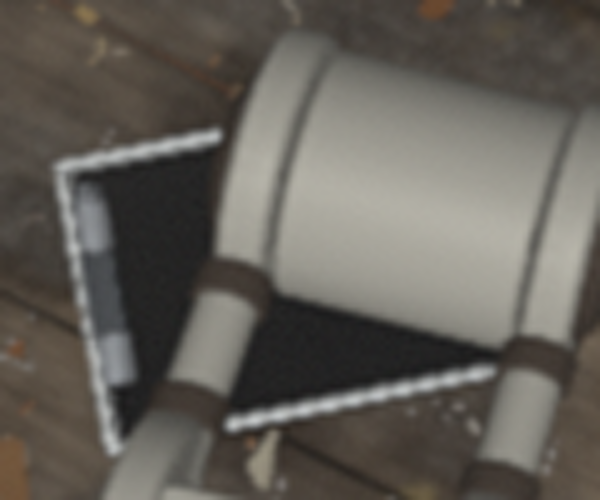

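The knocked bit at crop (105,285) lies on the mat alongside the left wall, inside the rim, so it can stay. Continuing.

{"name": "carry_out", "arguments": {
  "slide": [
    [-0.01,0.1,0],
    [-0.03,0.2,0],
    [-0.04,0.3,0],
    [-0.055,0.4,0.02],
    [-0.057,0.421,0.1],
    [-0.057,0.421,0.18],
    [-0.057,0.421,0.25],
    [-0.057,0.421,0.29],
    [-0.057,0.421,0.29],
    [-0.057,0.421,0.29]
  ],
  "twist": [
    [0,0,0],
    [0,0,0],
    [0,0,0],
    [0,0,0],
    [0,0,0],
    [0,0,0],
    [0,0,0],
    [0,0,0],
    [0,0,0],
    [0,0,0]
  ],
  "claw": [0,0,0,0,0,0,0,0,0,0]
}}

```text
time_s: 24.7
ee_pos: [0.5179, 0.0871, 0.0312]
tcp_rot: [-0.296, 3.127, 0.0]
ft_force: [0.1, 0.7, -0.7]
opening: 0.16
finger_force: 79.8
```

```bash
python3 -c "
from h import *
plan(tray(0,.006))
grab('scene');print(mark('scene','bit0',6))"
```

```text
t 24.7 at [0.5179 0.0871 0.0312] yaw 100.8 F [ 0.1  0.7 -0.7] op 0.16 ff 79.8
[0.006, 0.009, 0.101] [-0.0, 0.0001, -0.0001]
[(0.85, [0.3544, 0.0084, 0.0062]), (0.84, [0.5531, -0.3645, 0.0351]), (0.56, [0.5037, 0.1765, 0.0121]), (0.53, [0.5137, 0.0881, 0.0384])]
```

{"name": "carry_out", "arguments": {
  "slide": [
    [0,0,0.03],
    [0,0,0.05],
    [0,0,0.07],
    [0,0,0.085],
    [0,0,0.1],
    [0,0,0.1],
    [0,0,0.1],
    [0,0,0.1],
    [0,0,0.1],
    [0,0,0.1]
  ],
  "twist": [
    [0,0,0],
    [0,0,0],
    [0,0,0],
    [0,0,0],
    [0,0,0],
    [0,0,0],
    [0,0,0],
    [0,0,0],
    [0,0,0],
    [0,0,0]
  ],
  "claw": [0,0,0,0,0,0,0,0,0,0]
}}

```text
time_s: 25.8
ee_pos: [0.5176, 0.0876, 0.0061]
tcp_rot: [-0.297, 3.127, 0.0]
ft_force: [-0.0, -0.2, -1.8]
opening: 0.164
finger_force: 79.8
```

{"name": "carry_out", "arguments": {
  "slide": [
    [0,0,0],
    [0,0,0],
    [0,0,0],
    [0,0,0],
    [0,0,-0.04],
    [0,0,-0.1],
    [0,0,-0.18],
    [0,0,-0.26],
    [0,0,-0.34],
    [0,0,-0.4]
  ],
  "twist": [
    [0,0,0],
    [0,0,0],
    [0,0,0],
    [0,0,0],
    [0,0,0],
    [0,0,0],
    [0,0,0],
    [0,0,0],
    [0,0,0],
    [0,0,0]
  ],
  "claw": [0.25,0.35,0.35,0.35,0.35,0.35,0.35,0.35,0.4,0.4]
}}

```text
time_s: 26.8
ee_pos: [0.5185, 0.0875, 0.109]
tcp_rot: [-0.297, 3.124, -0.001]
ft_force: [-0.3, -0.0, -0.3]
opening: 0.401
finger_force: 0.0
```

```bash
python3 -c "
from h import *
grab('scene');print(mark('scene','bit0',6))
plan(clip(-.1,.11),clip(-.1,.029))"
```

```text
[(0.9, [0.553, -0.3647, 0.0333]), (0.86, [0.3547, 0.0063, 0.0069]), (0.71, [0.5153, 0.0894, 0.0114]), (0.66, [0.5059, 0.1759, 0.0108])]
t 26.9 at [0.5199 0.0875 0.1098] yaw 100.9 F [ 0.3 -1.3  0.1] op 0.397 ff 0.0
[0.21, -1.813, 0.001] [-0.0002, 0.0011, 0.0162]
[0.212, -1.813, 0.325] [-0.0002, 0.0011, 0.0162]
```

{"name": "carry_out", "arguments": {
  "slide": [
    [0.01,-0.08,0],
    [0.02,-0.2,0],
    [0.04,-0.32,0],
    [0.05,-0.44,0],
    [0.06,-0.56,0],
    [0.08,-0.68,0],
    [0.09,-0.8,0],
    [0.11,-0.92,0],
    [0.115,-1.0,0],
    [0.115,-1.0,0]
  ],
  "twist": [
    [0,0,0],
    [0,0,0.004],
    [0,0,0.008],
    [0,0,0.012],
    [0,0,0.0162],
    [0,0,0.0162],
    [0,0,0.0162],
    [0,0.0011,0.0162],
    [0,0.0011,0.0162],
    [0,0.0011,0.0162]
  ],
  "claw": [0.4,0.4,0.4,0.4,0.4,0.4,0.4,0.4,0.4,0.4]
}}

```text
time_s: 27.9
ee_pos: [0.5365, -0.1655, 0.1059]
tcp_rot: [0.133, -3.132, 0.002]
ft_force: [0.4, 0.2, -0.2]
opening: 0.4
finger_force: 0.0
```

```bash
python3 -c "
from h import *
plan(clip(-.1,.08),clip(-.1,.029))"
```

```text
t 27.9 at [ 0.5365 -0.1655  0.1059] yaw 94.9 F [ 0.4  0.2 -0.2] op 0.4 ff 0.0
[-0.001, -0.811, 0.104] [-0.0001, -0.001, -0.0005]
[-0.002, -0.811, 0.308] [-0.0001, -0.001, -0.0005]
```

{"name": "carry_out", "arguments": {
  "slide": [
    [0,-0.1,0],
    [0,-0.22,0],
    [0,-0.34,0],
    [0,-0.46,0],
    [0,-0.58,0],
    [0,-0.7,0],
    [0,-0.79,0],
    [0,-0.811,0],
    [0,-0.811,0.05],
    [0,-0.811,0.104]
  ],
  "twist": [
    [0,-0.001,0],
    [0,-0.001,0],
    [0,-0.001,0],
    [0,-0.001,0],
    [0,-0.001,0],
    [0,-0.001,0],
    [0,-0.001,0],
    [0,-0.001,0],
    [0,-0.001,0],
    [0,-0.001,0]
  ],
  "claw": [0.4,0.4,0.4,0.4,0.4,0.4,0.4,0.4,0.4,0.4]
}}

```text
time_s: 28.9
ee_pos: [0.5541, -0.3636, 0.0789]
tcp_rot: [0.14, -3.138, -0.001]
ft_force: [-0.1, -0.3, -0.1]
opening: 0.397
finger_force: 0.0
```

```bash
python3 -c "
from h import *
plan(clip(-.1,.029))"
```

```text
t 28.9 at [ 0.5541 -0.3636  0.0789] yaw 95.1 F [-0.1 -0.3 -0.1] op 0.397 ff 0.0
[0.003, -0.016, 0.2] [0.0001, -0.0001, 0.0002]
```

{"name": "carry_out", "arguments": {
  "slide": [
    [0,-0.003,0],
    [0,-0.003,0.05],
    [0,-0.003,0.1],
    [0,-0.003,0.15],
    [0,-0.003,0.19],
    [0,-0.003,0.202],
    [0,-0.003,0.202],
    [0,-0.003,0.202],
    [0,-0.003,0.202],
    [0,-0.003,0.202]
  ],
  "twist": [
    [0,0,0],
    [0,0,0],
    [0,0,0],
    [0,0,0],
    [0,0,0],
    [0,0,0],
    [0,0,0],
    [0,0,0],
    [0,0,0],
    [0,0,0]
  ],
  "claw": [0.4,0.4,0.4,0.4,0.4,0.4,0.4,0.4,0.4,0.4]
}}

```text
time_s: 29.9
ee_pos: [0.5543, -0.3665, 0.0301]
tcp_rot: [-0.138, 3.138, -0.002]
ft_force: [0.6, -0.0, -0.4]
opening: 0.403
finger_force: 0.0
```

{"name": "carry_out", "arguments": {
  "slide": [
    [0,0,0],
    [0,0,0],
    [0,0,0],
    [0,0,0],
    [0,0,0],
    [0,0,0],
    [0,0,0],
    [0,0,0],
    [0,0,0],
    [0,0,0]
  ],
  "twist": [
    [0,0,0],
    [0,0,0],
    [0,0,0],
    [0,0,0],
    [0,0,0],
    [0,0,0],
    [0,0,0],
    [0,0,0],
    [0,0,0],
    [0,0,0]
  ],
  "claw": [0.4,0.3,0.2,0.1,0,0,0,0,0,0],
  "grip_force": 80
}}

```text
time_s: 30.9
ee_pos: [0.554, -0.3662, 0.0297]
tcp_rot: [0.138, -3.138, 0.001]
ft_force: [-1.5, 0.8, 5.5]
opening: 0.167
finger_force: 79.2
```

{"name": "carry_out", "arguments": {
  "slide": [
    [0,0,-0.01],
    [0,0,-0.02],
    [0,0,-0.03],
    [0,0,-0.04],
    [0,0,-0.05],
    [0,0,-0.07],
    [0,0,-0.12],
    [0,0,-0.18],
    [0,0,-0.25],
    [0,0,-0.3]
  ],
  "twist": [
    [0,0,0],
    [0,0,0],
    [0,0,0],
    [0,0,0],
    [0,0,0],
    [0,0,0],
    [0,0,0],
    [0,0,0],
    [0,0,0],
    [0,0,0]
  ],
  "claw": [0,0,0,0,0,0,0,0,0,0]
}}

```text
time_s: 31.9
ee_pos: [0.5549, -0.3668, 0.1077]
tcp_rot: [-0.138, 3.137, -0.004]
ft_force: [0.4, 0.2, -1.0]
opening: 0.159
finger_force: 79.7
```

```bash
python3 -c "
from h import *
for c in ['top','scene']:
  grab(c); print(mark(c,'bit0',6))
print(mark('scene','gauge_bar'))
plan(tray(-.05,.105))"
```

```text
[(0.7, [0.505, 0.1697, 0.0142]), (0.4, [0.551, -0.3665, 0.113])]
[(0.82, [0.5064, 0.1748, 0.0115]), (0.81, [0.3516, 0.0071, 0.0089]), (0.74, [0.5539, -0.366, 0.1134]), (0.65, [0.514, 0.0903, 0.0101])]
[(0.67, [0.549, -0.311, 0.0348])]
t 32.15 at [ 0.5537 -0.3658  0.1039] yaw 95.0 F [-0.4  0.7 -1.5] op 0.162 ff 79.7
[-0.03, 1.626, -0.004] [0.0001, -0.0002, -0.0162]
```

{"name": "carry_out", "arguments": {
  "slide": [
    [0,0.08,0],
    [0,0.18,0],
    [0,0.3,0],
    [0,0.42,0],
    [0,0.54,0],
    [0,0.66,0],
    [-0.01,0.78,0],
    [-0.01,0.9,0],
    [-0.02,1.0,0],
    [-0.02,1.0,0]
  ],
  "twist": [
    [0,0,0],
    [0,0,-0.004],
    [0,0,-0.008],
    [0,0,-0.012],
    [0,0,-0.0162],
    [0,0,-0.0162],
    [0,0,-0.0162],
    [0,0,-0.0162],
    [0,0,-0.0162],
    [0,0,-0.0162]
  ],
  "claw": [0,0,0,0,0,0,0,0,0,0]
}}

```text
time_s: 33.15
ee_pos: [0.5358, -0.1133, 0.1029]
tcp_rot: [0.302, -3.124, -0.004]
ft_force: [-0.1, 0.3, -1.5]
opening: 0.162
finger_force: 79.7
```

```bash
python3 -c "
from h import *
plan(tray(-.05,.03),tray(-.05,.006))"
```

```text
t 33.15 at [ 0.5358 -0.1133  0.1029] yaw 101.0 F [-0.1  0.3 -1.5] op 0.162 ff 79.7
[-0.078, 0.609, 0.293] [0.0004, -0.0005, 0.0005]
[-0.078, 0.608, 0.389] [0.0004, -0.0005, 0.0005]
```

{"name": "carry_out", "arguments": {
  "slide": [
    [-0.01,0.1,0],
    [-0.03,0.21,0],
    [-0.04,0.32,0],
    [-0.055,0.43,0],
    [-0.07,0.54,0],
    [-0.076,0.6,0.04],
    [-0.076,0.604,0.12],
    [-0.076,0.604,0.2],
    [-0.076,0.604,0.26],
    [-0.076,0.604,0.29]
  ],
  "twist": [
    [0,0,0],
    [0,0,0],
    [0,0,0],
    [0,0,0],
    [0,0,0],
    [0,0,0],
    [0,0,0],
    [0,0,0],
    [0,0,0],
    [0,0,0]
  ],
  "claw": [0,0,0,0,0,0,0,0,0,0]
}}

```text
time_s: 34.15
ee_pos: [0.5255, 0.0348, 0.0291]
tcp_rot: [0.296, -3.123, -0.001]
ft_force: [-0.1, -0.5, -2.0]
opening: 0.164
finger_force: 79.7
```

```bash
python3 -c "
from h import *
grab('scene');print(mark('scene','bit0',6));plan(tray(-.05,.007))"
```

```text
[(0.71, [0.505, 0.1731, 0.0126]), (0.67, [0.3551, 0.007, 0.0075]), (0.51, [0.5248, 0.0324, 0.0327]), (0.46, [0.5129, 0.0894, 0.0116])]
t 34.25 at [0.5259 0.0349 0.03  ] yaw 100.8 F [ 0.9  0.2 -0. ] op 0.16 ff 79.7
[-0.002, 0.02, 0.092] [0.0001, -0.0006, -0.0001]
```

{"name": "carry_out", "arguments": {
  "slide": [
    [0,0.015,0.03],
    [0,0.015,0.05],
    [0,0.015,0.07],
    [0,0.015,0.085],
    [0,0.015,0.094],
    [0,0.015,0.094],
    [0,0.015,0.094],
    [0,0.015,0.094],
    [0,0.015,0.094],
    [0,0.015,0.094]
  ],
  "twist": [
    [0,0,0],
    [0,0,0],
    [0,0,0],
    [0,0,0],
    [0,0,0],
    [0,0,0],
    [0,0,0],
    [0,0,0],
    [0,0,0],
    [0,0,0]
  ],
  "claw": [0,0,0,0,0,0,0,0,0,0]
}}

```text
time_s: 35.25
ee_pos: [0.5266, 0.0389, 0.0085]
tcp_rot: [0.297, -3.127, 0.0]
ft_force: [-0.6, 0.7, -1.5]
opening: 0.16
finger_force: 79.7
```

{"name": "carry_out", "arguments": {
  "slide": [
    [0,0,0],
    [0,0,0],
    [0,0,0],
    [0,0,0],
    [0,0,-0.04],
    [0,0,-0.14],
    [0,0,-0.3],
    [0,0,-0.5],
    [0,0,-0.7],
    [0,0,-0.85]
  ],
  "twist": [
    [0,0,0],
    [0,0,0],
    [0,0,0],
    [0,0,0],
    [0,0,0],
    [0,0,0],
    [0,0,0],
    [0,0,0],
    [0,0,0],
    [0,0,0]
  ],
  "claw": [0.25,0.35,0.35,0.35,0.35,0.35,0.4,0.5,0.5,0.5]
}}

```text
time_s: 36.25
ee_pos: [0.5274, 0.0389, 0.2254]
tcp_rot: [-0.297, 3.124, -0.002]
ft_force: [0.8, -1.3, 0.8]
opening: 0.498
finger_force: 0.0
```

```bash
python3 -c "
from h import *
p,d=grab('scene');print(mark('scene','bit0',6),mark('scene','swing_pin'),mark('scene','lens'));
cv2.imwrite('pics/s6.png',cv2.resize(p[180:420,190:440,::-1],None,fx=2.4,fy=2.4,interpolation=cv2.INTER_CUBIC))
plan(pin(.925,.28),[.58,.12,.28,70])"
```

```text
[(0.85, [0.5273, 0.0419, 0.0105]), (0.81, [0.5059, 0.1773, 0.0113]), (0.71, [0.3561, 0.0093, 0.0086]), (0.71, [0.7014, 0.1255, 0.1471]), (0.57, [0.5154, 0.0889, 0.0099])] [(0.94, [0.6299, 0.2245, 0.1808])] [(0.67, [0.5819, 0.2778, 0.1468])]
t 36.45 at [0.5271 0.0389 0.2223] yaw 100.9 F [-0.5 -0.6  0.1] op 0.501 ff 0.0
[-0.542, 0.64, -0.231] [0.0, 0.0004, 0.1774]
[-0.269, 0.279, -0.231] [-0.0001, 0.0003, 0.0857]
```

View pics/s6.png

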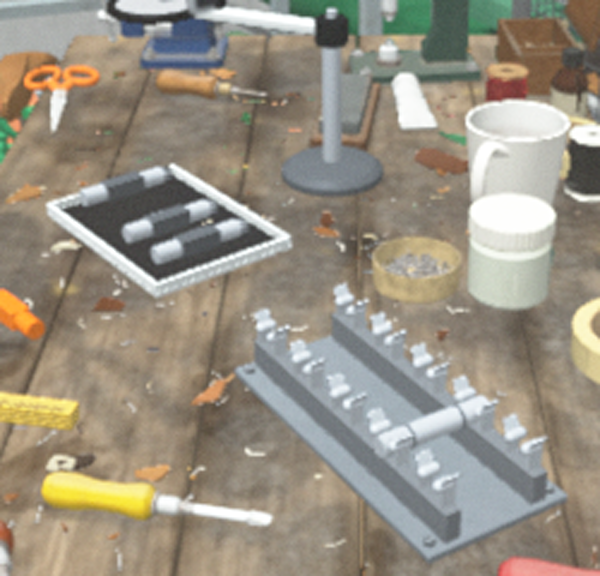

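All three bits lie on the mat, at crop (125,187), (168,220) and (198,242). The strip holds only the gauge bar, at (435,425). Now I'll return to the pin.

{"name": "carry_out", "arguments": {
  "slide": [
    [-0.04,0.05,-0.1],
    [-0.1,0.12,-0.2],
    [-0.18,0.2,-0.231],
    [-0.26,0.3,-0.231],
    [-0.34,0.4,-0.231],
    [-0.42,0.5,-0.231],
    [-0.5,0.6,-0.231],
    [-0.542,0.64,-0.231],
    [-0.542,0.64,-0.231],
    [-0.542,0.64,-0.231]
  ],
  "twist": [
    [0,0,0.02],
    [0,0,0.04],
    [0,0,0.06],
    [0,0,0.08],
    [0,0,0.1],
    [0,0,0.12],
    [0,0,0.14],
    [0,0,0.16],
    [0,0,0.1774],
    [0,0,0.1774]
  ],
  "claw": [0.6,0.6,0.6,0.6,0.6,0.6,0.6,0.6,0.6,0.6]
}}

```text
time_s: 37.45
ee_pos: [0.6286, 0.2219, 0.2755]
tcp_rot: [-1.399, -2.808, 0.005]
ft_force: [-0.3, -0.3, 0.5]
opening: 0.602
finger_force: 0.0
```

```bash
python3 -c "
from h import *
plan(pin(.925,.166))"
```

```text
t 37.45 at [0.6286 0.2219 0.2755] yaw 37.0 F [-0.3 -0.3  0.5] op 0.602 ff 0.0
[-0.005, 0.005, 0.438] [-0.0008, -0.0004, 0.0001]
```

{"name": "carry_out", "arguments": {
  "slide": [
    [0,0,0.06],
    [0,0,0.12],
    [0,0,0.18],
    [0,0,0.24],
    [0,0,0.3],
    [0,0,0.36],
    [0,0,0.41],
    [0,0,0.44],
    [0,0,0.44],
    [0,0,0.44]
  ],
  "twist": [
    [0,0,0],
    [0,0,0],
    [0,0,0],
    [0,0,0],
    [0,0,0],
    [0,0,0],
    [0,0,0],
    [0,0,0],
    [0,0,0],
    [0,0,0]
  ],
  "claw": [0.6,0.6,0.6,0.6,0.6,0.6,0.6,0.6,0.6,0.6]
}}

```text
time_s: 38.45
ee_pos: [0.6299, 0.2217, 0.1689]
tcp_rot: [1.402, 2.811, 0.0]
ft_force: [-0.3, 0.0, -0.3]
opening: 0.595
finger_force: 0.0
```

```bash
python3 -c "
from h import *
plan(pin(.925,.166))"
```

```text
t 38.45 at [0.6299 0.2217 0.1689] yaw 37.0 F [-0.3  0.  -0.3] op 0.595 ff 0.0
[0.0, -0.0, 0.012] [0.0, 0.0, -0.0]
```

{"name": "carry_out", "arguments": {
  "slide": [
    [0,0,0],
    [0,0,0],
    [0,0,0],
    [0,0,0],
    [0,0,0],
    [0,0,0],
    [0,0,0],
    [0,0,0],
    [0,0,0],
    [0,0,0]
  ],
  "twist": [
    [0,0,0],
    [0,0,0],
    [0,0,0],
    [0,0,0],
    [0,0,0],
    [0,0,0],
    [0,0,0],
    [0,0,0],
    [0,0,0],
    [0,0,0]
  ],
  "claw": [0.4,0.3,0.2,0.1,0,0,0,0,0,0],
  "grip_force": 25
}}

```text
time_s: 39.45
ee_pos: [0.6298, 0.2217, 0.1691]
tcp_rot: [1.402, 2.811, 0.0]
ft_force: [-0.0, -1.1, 5.4]
opening: 0.15
finger_force: 25.0
```

```bash
python3 -c "
from h import *
z=arm.read_state()['ee_pos'][2]
plan(*[pin(t,z) for t in np.linspace(.925,-.19,11)])
grab('top');print(mark('top','lens'),mark('top','swing_pin'))"
```

```text
t 39.45 at [0.6298 0.2217 0.1691] yaw 37.0 F [-0.  -1.1  5.4] op 0.15 ff 25.0
[-0.0, -0.0, -0.0] [0.0, 0.0, 0.0]
[-0.003, -0.054, -0.0] [0.0, 0.0, -0.0177]
[-0.012, -0.106, -0.0] [0.0, 0.0, -0.0355]
[-0.027, -0.158, -0.0] [0.0, 0.0, -0.0532]
[-0.047, -0.207, -0.0] [0.0, 0.0, -0.071]
[-0.073, -0.254, -0.0] [0.0, 0.0, -0.0887]
[-0.104, -0.298, -0.0] [0.0, 0.0, -0.1065]
[-0.139, -0.338, -0.0] [0.0, 0.0, -0.1242]
[-0.179, -0.374, -0.0] [0.0, 0.0, -0.142]
[-0.222, -0.405, -0.0] [0.0, 0.0, -0.1597]
[-0.269, -0.431, -0.0] [0.0, 0.0, -0.1775]
[(0.9, [0.5865, 0.2772, 0.147])] [(0.73, [0.6296, 0.2209, 0.1806])]
```

{"name": "carry_out", "arguments": {
  "slide": [
    [-0.003,-0.054,0],
    [-0.012,-0.106,0],
    [-0.027,-0.158,0],
    [-0.047,-0.207,0],
    [-0.073,-0.254,0],
    [-0.104,-0.298,0],
    [-0.139,-0.338,0],
    [-0.179,-0.374,0],
    [-0.222,-0.405,0],
    [-0.269,-0.431,0]
  ],
  "twist": [
    [0,0,-0.0177],
    [0,0,-0.0355],
    [0,0,-0.0532],
    [0,0,-0.071],
    [0,0,-0.0887],
    [0,0,-0.1065],
    [0,0,-0.1242],
    [0,0,-0.142],
    [0,0,-0.1597],
    [0,0,-0.1775]
  ],
  "claw": [0,0,0,0,0,0,0,0,0,0]
}}

```text
time_s: 40.6
ee_pos: [0.5865, 0.103, 0.1691]
tcp_rot: [-0.304, 3.12, 0.001]
ft_force: [12.3, 3.5, -2.6]
opening: 0.15
finger_force: 24.7
```

{"name": "carry_out", "arguments": {
  "slide": [
    [0,0,0],
    [0,0,0],
    [0,0,0],
    [0,0,0],
    [0,0,0],
    [0,0,0],
    [0,0,0],
    [0,0,0],
    [0,0,0],
    [0,0,0]
  ],
  "twist": [
    [0,0,0],
    [0,0,0],
    [0,0,0],
    [0,0,0],
    [0,0,0],
    [0,0,0],
    [0,0,0],
    [0,0,0],
    [0,0,0],
    [0,0,0]
  ],
  "claw": [0,0,0,0,0,0,0,0,0,0]
}}

```text
time_s: 41.6
ee_pos: [0.5866, 0.1026, 0.1691]
tcp_rot: [-0.297, 3.121, -0.002]
ft_force: [9.7, -0.4, -1.4]
opening: 0.155
finger_force: 24.9
```

```bash
python3 -c "
from h import *
for i in range(3):
  for c in ['top','scene']:
    grab(c); print(c,mark(c,'lens',1),mark(c,'swing_pin',1),mark(c,'tray_center',1),mark(c,'pivot',1))
plan(pin(-.19,.169))"
```

```text
top [(0.72, [0.5174, 0.0894, 0.1505])] [(0.77, [0.5877, 0.1008, 0.1782])] [(0.72, [0.516, 0.0926, 0.0042])] [(0.8, [0.7021, 0.1228, 0.1487])]
scene [] [(0.84, [0.5857, 0.1067, 0.1841])] [] [(0.81, [0.704, 0.1274, 0.149])]
top [(0.62, [0.518, 0.0883, 0.1494])] [(0.84, [0.5872, 0.1023, 0.1785])] [(0.56, [0.5178, 0.0904, 0.0035])] [(0.55, [0.7036, 0.1275, 0.1517])]
scene [(0.67, [0.5115, 0.0864, 0.1505])] [(0.93, [0.584, 0.1051, 0.1843])] [(0.75, [0.5187, 0.0913, 0.006])] [(0.61, [0.7054, 0.1269, 0.1492])]
top [(0.75, [0.519, 0.0873, 0.1486])] [(0.73, [0.5857, 0.1023, 0.1808])] [(0.65, [0.5143, 0.0914, 0.0051])] [(0.87, [0.7025, 0.127, 0.1507])]
scene [(0.95, [0.5153, 0.088, 0.1468])] [(0.62, [0.586, 0.1075, 0.1821])] [(0.58, [0.5194, 0.097, 0.0042])] [(0.79, [0.7043, 0.128, 0.1525])]
t 43.1 at [0.5866 0.1025 0.1691] yaw 100.9 F [ 9.5 -1.8 -1.3] op 0.154 ff 24.9
[0.009, 0.004, 0.0] [-0.0003, 0.001, -0.0001]
```

The lens is over the tray to within 2–3 mm. Releasing and backing off.

{"name": "carry_out", "arguments": {
  "slide": [
    [0,0,0],
    [0,0,0],
    [0,0,0],
    [0,0,0],
    [0,0,0],
    [0,0,-0.1],
    [0,0,-0.25],
    [0,0,-0.4],
    [0,0,-0.5],
    [0,0,-0.5]
  ],
  "twist": [
    [0,0,0],
    [0,0,0],
    [0,0,0],
    [0,0,0],
    [0,0,0],
    [0,0,0],
    [0,0,0],
    [0,0,0],
    [0,0,0],
    [0,0,0]
  ],
  "claw": [0.3,0.5,0.6,0.6,0.6,0.6,0.6,0.6,0.6,0.6]
}}

```text
time_s: 44.1
ee_pos: [0.5861, 0.1031, 0.2988]
tcp_rot: [-0.298, 3.119, -0.002]
ft_force: [0.5, 0.1, 0.3]
opening: 0.603
finger_force: 0.0
```

{"name": "carry_out", "arguments": {
  "slide": [
    [0.1,0.1,0],
    [0.2,0.2,0],
    [0.3,0.3,0],
    [0.4,0.4,0],
    [0.5,0.5,0],
    [0.6,0.6,0],
    [0.7,0.7,0],
    [0.7,0.8,0],
    [0.7,0.9,0],
    [0.7,0.9,0]
  ],
  "twist": [
    [0,0,0],
    [0,0,0],
    [0,0,0],
    [0,0,0],
    [0,0,0],
    [0,0,0],
    [0,0,0],
    [0,0,0],
    [0,0,0],
    [0,0,0]
  ],
  "claw": [0.6,0.6,0.6,0.6,0.6,0.6,0.6,0.6,0.6,0.6]
}}

```text
time_s: 45.1
ee_pos: [0.3681, 0.2927, 0.2923]
tcp_rot: [0.303, -3.124, -0.0]
ft_force: [-0.6, -0.7, -0.1]
opening: 0.596
finger_force: 0.0
```

```bash
python3 -c "
from h import *
L={k:[] for k in ['lens','swing_pin','tray_center','pivot']}
for i in range(4):
  for c in ['top','scene']:
    p,d=grab(c)
    for k in L:
      L[k]+=[m[1] for m in mark(c,k,1) if m[0]>.5]
    if c=='top':P=p
for k in L: print(k,np.median(L[k],0).round(4))
print(mark('scene','bit0',6),mark('scene','gauge_bar',1))
cv2.imwrite('pics/t7.png',cv2.resize(P[180:310,150:310,::-1],None,fx=4,fy=4,interpolation=cv2.INTER_CUBIC));plan()"
```

```text
lens [0.517  0.087  0.1481]
swing_pin [0.5863 0.1037 0.1818]
tray_center [0.5168 0.09   0.0028]
pivot [0.7037 0.1262 0.1502]
[(0.91, [0.3517, 0.0067, 0.004]), (0.86, [0.5271, 0.0439, 0.0106]), (0.63, [0.503, 0.1788, 0.0114]), (0.54, [0.5154, 0.0876, 0.0091])] [(0.74, [0.5487, -0.3112, 0.0337])]
t 47.2 at [0.3696 0.2909 0.2936] yaw 100.9 F [-0.1 -0.1  0.1] op 0.597 ff 0.0
```

View pics/t7.png

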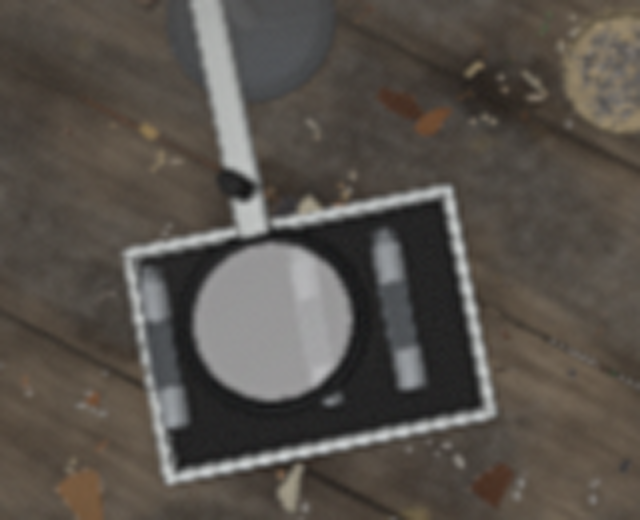

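All three bits lie flat on the mat: at crop (165,345), under the lens at (310,310), and at (398,310). The lens at (272,320), allowing for parallax, is within about 3 mm of the tray centre.

```bash
python3 -c "
from rig import arm; print(arm.job_done())"
```

```text
the job is handed in; nothing more can be done
None
```

I handed the job in: all three cutter bits that were present lie flat on the tray floor (one was knocked against the side wall mid-run but is still inside the rim), the gauge bar is still clipped, and the lens is back within about 3 mm of the tray centre.

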